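# Lock the drilling jig's hold-down bar with its pin

### The arm

A 6-joint arm with a two-finger parallel gripper is mounted at the origin on the work surface. World frame = base frame: x ahead of the robot, y to its left, z up, the work surface at z = 0. Lengths are in m, angles in rad, forces in N, time in s.
With the tool pointing down it reaches from about 0.425 to 0.95 m from the base axis. Payload 3.5 kg.
Tool frame: the origin (TCP) lies midway between the tips of the shut fingers; the grasp point (between the pads) lies 19 mm behind it; z points along the fingers, y is the line along which they close (so a half turn about z gives the same grasp; the last joint's range is limited). The gripper opens to 85 mm and grips with 20 to 120 N. Pads are 22 mm wide; open, the fingers measure 114 mm over their backs; the gripper's body (76 mm by 85 mm) begins 54 mm behind the grasp point. The pads swing forward as they close: fully open they stand 13 mm farther back than shut.
Start: joints at [-1.333, 0.286, 1.577, -0, 1.279, -0.15], TCP at [0.255, -0.625, 0.231] pointing down, gripper open.
Joint ranges: [-2.77, 2.77], [-0.9, 2.22], [0.21, 2.48], [-1.53, 4.67], [0.24, 2.81], [-2.84, 2.84]. Speed limits (rad/s): [2.79, 2.79, 3.14, 3.14, 3.14, 3.14].

### API

Orientations are given as a unit quaternion [x, y, z, w].
In Python, from plant import ctrl, cams, order gives the robot as it stands.
- The arm moves only by the tool move_arm, never from a script. Its argument "plan" is one flat list of numbers, 7 for each row, row after row: the shift along the world's x, y, z in mm, then the turn, a rotation vector about the world's x, y, z in degrees, then the finger opening in mm, from 0 to 85.4. A call has 1 to 12 rows; each row shifts and turns the commanded pose from where the row before left it; what a row does not reach is not made up. A row lasts 1/10 s, in which the tool goes at most 50 mm and 8.59 degrees, less where a joint would pass 70% of its speed; a pose out of reach is approached as far as the arm can. A call is refused whole if a number of a shift passes 50 or a number of a turn 8.59, either way. A call with a gripper value outside its range is refused whole. The fingers move at their own pace and stop on an object; "newtons" is the grip in N (left out, the last holds). Time passes only in rows, so rows that do not move let the fingers close. It gives the time, the measured TCP pose, the force, the opening and the grip force at its end, in the units of the state.
- ctrl.get_state(): the state, without advancing time (a new reading comes with each control period).
- cams.read_camera(name): name is "side" or "top" or "wrist"; returns a dict with "color" (420x560x3 uint8, red, green, blue), "fov_y" (degrees; the focal length in pixels is half the picture's height over the tangent of half this angle, whatever the lens; pixels are square), "cx", "cy" (the principal point, pixels), "origin" and "orientation" of the camera in the world; the wrist camera has in their place "T_tool_cam" (4x4, takes a point from camera to tool coordinates, whose origin is the TCP and whose axes are the flange's). Camera axes: x right, y up, looking along -z (the intrinsics and any distortion apply to the point x, -y, -z); pixel columns grow to the right and rows downward; lengths in m; the calibration is good to about 2 mm. A picture is of the moment at which its call begins: read the wrist's pose just before it. There is no depth.
- order.sign_off(): hands the job in; it is judged then, once.
The state is a dict: "time": time; "qpos": joint angles; "dq": joint speeds; "joint_efforts": joint torques, N m; "eef_pos": TCP position; "tcp_rot": TCP orientation; "contact_force": force on the tool from outside, world axes, zero at the start; "wrist_torque": the same for the moment, N m; "opening": opening from 0.0 (shut) to 1.0 (fully open); "finger_force": force on a finger pad.
Only numpy, scipy, OpenCV 4.12 (cv2) and the standard library are available. Lean on these libraries where they do the work, as an engineer would, in place of code of your own. Each camera call takes 0.05 s, during which the arm holds its last target. There are 200 camera calls.

### The job

Lock the blank in the sloping drilling jig: swing the yellow hold-down bar by its black handle up over the top and across to the other side, until it rests on its stop by itself and its end hole lines up with the hole in the bed. Then take the red-headed pin from the rack, push it through both holes until its collar sits fully home on the bar, and let go; leave the blue spare pin in the rack and do not shift the hammer, the can or the angle offcut.

Things in the scene. Friction and masses are not known exactly. Their poses are not given: they have to be found in the camera images.
- jig: The drilling jig, bolted down; place and yaw differ each time. Green stand 190 x 270 mm, origin at the centre of its underside, carrying a grey steel bed 200 mm up the slope by 270 mm across, 10 mm thick, sloping 32 degrees and rising towards the stand's x axis; its middle is 85 mm above the bench. A bright steel blank lies on the bed, fixed, under the bar's final place.
- bore (a point): Axis of the 12 mm through hole in the bed that takes the pin, at the level of the bar's upper face (the pin's collar ends here), 16 mm above the bed's face and 9 mm above a 36 mm square steel boss round the hole. z: the hole's axis, up out of the bed, leaning 32 degrees from vertical; x: straight up the slope; y: across. A spring ball under the bed grips the pin over its last 15 mm.
- pivot (a point): The bar's hinge, a point on its axis level with the bar's upper face, low on the middle of the bed (75 mm down the slope and 106 mm in +y from bore). A bolt head 20 mm wide stands 6 mm above it. Same axes as bore; the hinge axis is z.
- bar (a joint): Swing of the yellow bar, rad. 0: on its first stop, 55 degrees off straight up the slope on the bore's +y side, where it starts. 0.96: straight up the slope, balanced; let go short of that it falls back, past it it falls on by itself. 1.92: on the second stop (-y side), its hole in line with the bore. Nearly free hinge: about 3 N at the handle moves it.
- bar_handle (a point): Centre of the black round handle that stands on the bar, square to the bed: 20 mm in diameter, 44 mm tall, this point half-way up, 22 mm above the bar's upper face; 70 mm from the pivot along the bar.
- bar_hole (a point): Centre of the 12 mm hole in the free end of the yellow bar, at the bar's upper face, 130 mm from the pivot. The bar is 32 mm wide and 8 mm thick and moves in a plane parallel to the bed. x axis from the pivot along the bar, z square to the bed.
- pin_grip (a point): Centre of the round red head of the pin, 20 mm in diameter and 36 mm tall; this point is half-way up, 18 mm from the top of the head and 18 mm above the collar's upper face. z runs along the pin, up from the shank to the head. The pin starts upright and loose in one of the rack's two places, which one differs.
- pin_seat (a point): Centre of the underside of the pin's steel collar (24 mm wide, 4 mm thick), 22 mm below pin_grip. Below it the shank, 10 mm in diameter, 45 mm long, its last 10 mm tapering to 4 mm at the nose. Mass about 80 g. z as for pin_grip. It does not drop home by itself: it takes a steady push (10 N is ample) against the spring ball, and then stays put.
- spare_grip (a point): Centre of the blue head of the spare pin, same shape but with a 14 mm shank that does not fit the jig; it stands in the rack's other place and stays there.
- rack: Fixed wooden block 140 x 50 x 55 mm, origin at the centre of its underside, x along its length. Two upright places 17.5 mm wide, 40 mm either side of its middle; a pin stands in each, its collar resting on the top face 55 mm above the bench. Lift a pin 50 mm to clear it.
- hammer: Hammer lying on the bench beside the jig, a bystander; about 300 mm long along its x axis.
- can: Closed can, 72 mm across and 100 mm tall, a bystander; origin at the centre of its underside.
- offcut: Offcut of rusty angle iron, 110 mm long (x), 50 x 50 mm, a bystander; origin at the centre of its underside.
Not all that is in view belongs to the job. What is shaped like the part that bears pin_grip but green is not meant. Leave any white look-alike of the part that bears spare_grip alone.

How it is judged:
By the outcome, as a careful person would: the job done as asked, in the order asked, and still so for the second after the job is handed in, with the robot touching nothing.
It also fails if it takes over 64 s, if anything falls off the work surface, if the arm or the gripper's body presses on something with over 40 N, if the wrist force passes 120 N, or if a joint passes its speed limit or range.

## Working session

There is one attempt and no reset: what is moved stays moved. The work goes in short steps, Python scripts to look and compute and a tool call to move; the robot and the scene stay as the last step left them, time stands still between calls to the robot, and variables do not carry over. Pictures are saved under pics/ and viewed, at most 12 in all, crops included, and the job is handed in when it is done.

Besides the shell and the picture viewer there is one more tool, called after "Request:" as name(argument=value, ...) on one line, values as JSON. move_arm: Moves the arm, as the interface text tells. Its arguments: {"type":"object","properties":{"plan":{"type":"array","items":{"type":"number"}},"newtons":{"type":"number"}},"required":["plan"]}

```bash
mkdir -p pics; ls; python3 - <<'E'
from plant import ctrl,cams
import cv2,json
s=ctrl.get_state();print(s)
for n in("side","top","wrist"):
    c=cams.read_camera(n);print(n,{k:(v if not hasattr(v,'tolist') else v.tolist()) for k,v in c.items() if k!='color'})
    cv2.imwrite(f'pics/{n}0.png',c['color'][:,:,::-1])
E
```

```text
pics
{'time': 0.0, 'qpos': array([-1.33300593e+00,  2.87216092e-01,  1.57814809e+00,  2.77379758e-05,
        1.27859965e+00, -1.49994795e-01]), 'dq': array([ 0.00014831,  0.00023356, -0.00075917,  0.00061746,  0.00084938,
       -0.00046149]), 'joint_efforts': array([ 1.95426233e-03, -4.05980480e+01, -2.92623639e+01, -1.99525670e-05,
        5.83407222e-03, -4.02653015e-06]), 'eef_pos': array([ 0.25512727, -0.6242325 ,  0.2299292 ]), 'tcp_rot': array([ 9.81261728e-01,  1.92675931e-01, -3.87645715e-05, -1.18503235e-03]), 'contact_force': array([0.78509792, 0.50087452, 0.78744364]), 'wrist_torque': array([-0.03066594, -0.00307481,  0.03490028]), 'finger_force': 0.0, 'opening': 0.9976580679240286}
side {'fov_y': 46.067709909172855, 'cx': 280.4843657363507, 'cy': 213.88835229439596, 'origin': [0.4070114840255925, -0.7845497070723763, 0.8971400802355057], 'orientation': [0.39088458584542674, -0.04012646349031499, -0.11051730010701642, 0.9128992462770825]}
top {'fov_y': 47.36593934106692, 'cx': 273.38386231383845, 'cy': 213.7499920867845, 'origin': [0.3994053984466409, 0.027297735896040946, 1.5333880695160194], 'orientation': [0.0462780972535312, -0.049654123163892346, -0.7049388876857378, 0.7060127267945051]}
wrist {'fov_y': 62.94953300645917, 'cx': 280.46694870442604, 'cy': 213.78459003425039, 'T_tool_cam': [[-0.0009749858915513363, 0.9543538370923732, 0.2986767534134068, 0.07713316195713955], [0.999999067174155, 0.0006447718087362099, 0.001204126294506293, 0.0006404805205332265], [0.0009565841989801455, 0.298677648806161, -0.9543535754898665, -0.14378411442914663], [0.0, 0.0, 0.0, 1.0]]}
```

View pics/top0.png

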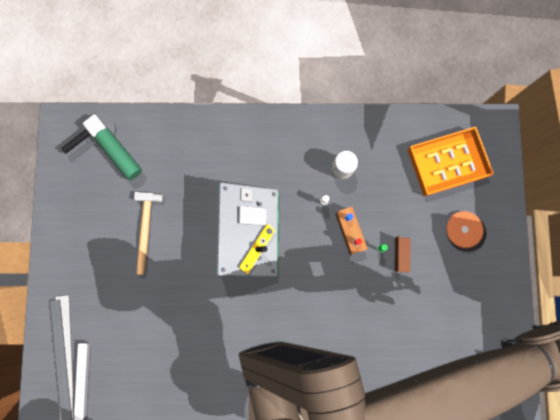

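View pics/side0.png

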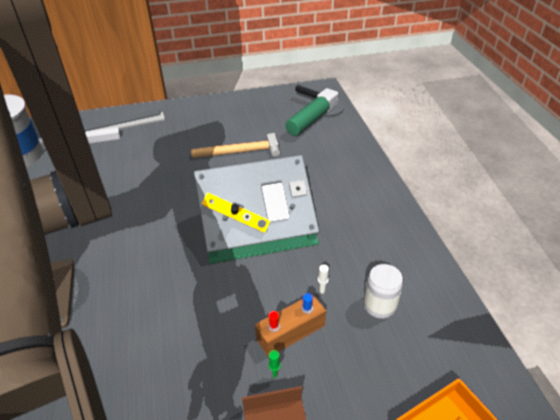

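The top view shows the jig at (248,230). The bar runs from its pivot near (268,230) to its free end near (247,268), and the boss is at (246,194). The rack is at (352,230), with the red head at (358,241) and the blue at (349,217). The look-alikes are green at (384,247) and white at (325,200). Next I'll enlarge both views and triangulate.

```bash
cat > h.py <<'E'
import numpy as np,cv2
from scipy.spatial.transform import Rotation as R
from plant import ctrl,cams
def look(n):
    s=ctrl.get_state(); c=cams.read_camera(n); c['state']=s
    if n=='wrist':
        T=np.eye(4);T[:3,:3]=R.from_quat(s['tcp_rot']).as_matrix();T[:3,3]=s['eef_pos']
        T=T@np.array(c['T_tool_cam']);c['o'],c['R']=T[:3,3],T[:3,:3]
    else: c['o'],c['R']=np.array(c['origin']),R.from_quat(c['orientation']).as_matrix()
    c['f']=210/np.tan(np.radians(c['fov_y']/2)); return c
def ray(c,p):
    d=c['R']@np.array([(p[0]-c['cx'])/c['f'],-(p[1]-c['cy'])/c['f'],-1]);return d/np.linalg.norm(d)
def onz(c,p,z):
    d=ray(c,p);return c['o']+d*(z-c['o'][2])/d[2]
def proj(c,X):
    v=c['R'].T@(np.array(X)-c['o']);return np.array([c['cx']-c['f']*v[0]/v[2],c['cy']+c['f']*v[1]/v[2]])
def tri(cs,ps):
    A=0;b=0
    for c,p in zip(cs,ps):
        d=ray(c,p);M=np.eye(3)-np.outer(d,d);A=A+M;b=b+M@c['o']
    X=np.linalg.solve(A,b);return X,[np.round(proj(c,X)-p,1) for c,p in zip(cs,ps)]
RNG={'red':((0,170,110),(6,255,255)),'blue':((105,150,80),(128,255,255)),'yellow':((24,150,120),(34,255,255)),'green':((50,150,60),(75,255,255))}
def blobs(c,col,amin=12):
    m=cv2.inRange(cv2.cvtColor(c['color'],cv2.COLOR_RGB2HSV),*RNG[col])
    n,l,st,ce=cv2.connectedComponentsWithStats(m)
    return [(np.round(ce[i],1).tolist(),st[i].tolist()) for i in range(1,n) if st[i][4]>=amin],m
def save(c,name,box,k):
    x,y,w,h=box;im=cv2.resize(c['color'][y:y+h,x:x+w],None,fx=k,fy=k,interpolation=cv2.INTER_CUBIC)
    cv2.imwrite('pics/'+name,im[:,:,::-1])
E
python3 - <<'E'
from h import *
t,s=look('top'),look('side')
for col in RNG:
    print(col,'T',blobs(t,col)[0]);print('   S',blobs(s,col)[0])
a=cv2.resize(t['color'][170:285,205:410],None,fx=3.9,fy=3.9,interpolation=2)[:,:800]
cv2.imwrite('pics/t1.png',a[:,:,::-1])
save(s,'s1.png',(190,145,200,150),4)
E
```

```text
red T [([358.2, 241.1], [355, 239, 7, 5, 29])]
   S [([273.4, 318.9], [268, 311, 11, 17, 144])]
blue T [([348.9, 216.9], [347, 215, 5, 5, 21])]
   S [([23.9, 142.6], [17, 132, 16, 22, 205]), ([307.1, 300.8], [303, 293, 9, 17, 126])]
yellow T [([263.0, 236.3], [256, 225, 15, 22, 128]), ([249.5, 259.5], [240, 247, 20, 24, 241])]
   S [([233.9, 211.8], [204, 193, 66, 39, 694])]
green T [([382.5, 247.4], [379, 245, 8, 6, 39])]
   S [([273.9, 361.6], [269, 350, 11, 27, 211])]
```

View pics/t1.png

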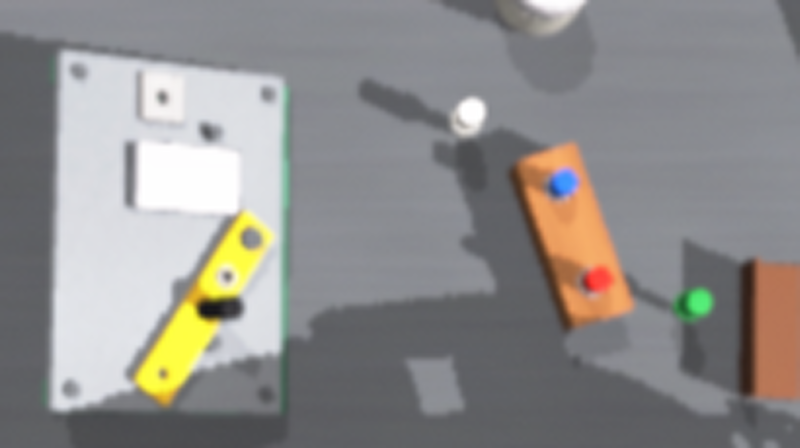

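View pics/s1.png

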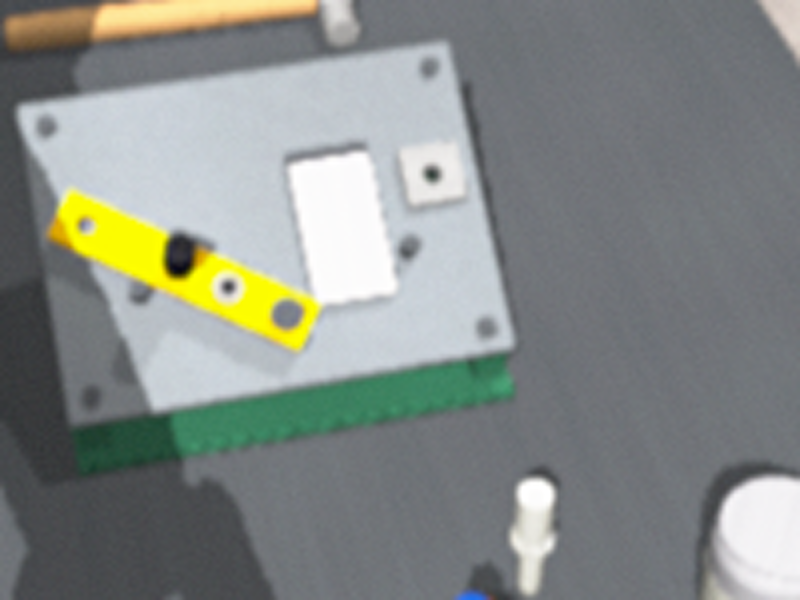

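The crops confirm the red-headed pin, with its collar, stands in the rack at top (358,241) / side (273,319). The green look-alike stands loose at (384,247) and the white one at (325,200). Blue is in the rack's other place. Next I'll triangulate the jig features.

```bash
python3 - <<'E'
from h import *
t,s=look('top'),look('side');C=[t,s]
T=lambda x,y:(205+x/3.9-.37,170+y/3.9-.37)
S=lambda x,y:(190+x/4-.37,145+y/4-.37)
F={'boss':((162,97),(432,174)),'bolt':((251,238),(287,315)),'bhole':((163,373),(85,225)),
'sHF':((78,71),(430,67)),'sLF':((268,94),(487,327)),'sHN':((70,388),(46,126)),'sLN':((266,394),(91,398))}
X={}
for k,(a,b) in F.items():
    X[k],r=tri(C,[T(*a),S(*b)]);print(k,np.round(X[k]*1000,1),r)
for k,a,b in(('red',(358.2,241.1),(273.4,318.9)),('blue',(348.9,216.9),(307.1,300.8))):
    x,r=tri(C,[a,b]);print(k,np.round(x*1000,1),r)
P=np.array([X[k] for k in('sHF','sLF','sHN','sLN')]);m=P.mean(0)
n=np.linalg.svd(P-m)[2][2];n*=np.sign(n[2])
up=P[[0,2]].mean(0)-P[[1,3]].mean(0);ac=P[[2,3]].mean(0)-P[[0,1]].mean(0)
print('bed mid',m*1000,'n',n,'tilt',np.degrees(np.arccos(n[2])),'up',up*1e3,'across(+y)',ac*1e3)
# jig frame assuming 32 deg; yaw from across dir
ac2=ac.copy();ac2[2]=0;ac2/=np.linalg.norm(ac2)
yaw=np.arctan2(-ac2[0],ac2[1]);print('yaw deg',np.degrees(yaw))
h=np.array([np.cos(yaw),np.sin(yaw),0]);c,q=np.cos(np.radians(32)),np.sin(np.radians(32))
ux=c*h+np.array([0,0,q]);uy=np.array([-np.sin(yaw),np.cos(yaw),0]);uz=np.cross(ux,uy)
J=np.c_[ux,uy,uz];
for k in X: print(k,np.round(J.T@(X[k]-m)*1000,1))
E
```

```text
boss [652.9 103.2 103.7] [array([-0. ,  0.2]), array([ 0.2, -0. ])]
bolt [546.1  33.9  74.5] [array([-0. ,  0.1]), array([ 0.2, -0. ])]
bhole [439.4 100.  112.1] [array([-0. ,  0.2]), array([ 0.2, -0. ])]
sHF [667.4 165.4 136.9] [array([-0.,  0.]), array([ 0., -0.])]
sLF [665.8  20.5  47.8] [array([-0. ,  0.1]), array([ 0.1, -0. ])]
sHN [427.4 167.7 136.4] [array([-0. ,  0.2]), array([ 0.3, -0. ])]
sLN [425.   21.8  47.1] [array([-0. ,  0.1]), array([ 0.2, -0. ])]
red [ 513.6 -237.6   80.5] [array([-0. ,  0.3]), array([ 0.4, -0.1])]
blue [ 588.8 -211.    79.3] [array([ 0., -0.]), array([-0.,  0.])]
bed mid [546.3899894   93.85556208  92.0609208 ] n [-0.00593578 -0.52278237  0.85244552] tilt 31.52133805998067 up [  2.05363605 145.39193684  89.18008497] across(+y) [-240.38758677    1.82730051   -0.55360725]
yaw deg 89.56447588715882
boss [  14.7 -106.5    4.5]
bolt [-60.2  -0.1  16.9]
bhole [ 15.2 107.1  14.2]
sHF [  85.2 -120.5   -0.4]
sLF [ -84.9 -119.9    0.8]
sHN [ 85.4 119.5  -1. ]
sLN [-85.7 120.9   0.6]
```

Request:
move_arm(plan=[18,43,3,0,0,8.4,85,18,43,3,0,0,8.4,85,18,43,3,0,0,8.4,85,18,43,3,0,0,8.4,85,18,43,0,0,0,8.4,85,18,43,0,0,0,8.4,85,18,43,0,0,0,8.4,85,18,43,0,0,0,8.4,85,18,43,0,8,0,0,85,18,43,0,8,0,0,85,18,43,0,8,0,0,85,18,43,0,8,0,0,85])

```text
time: 1.55
eef_pos: [0.4723, -0.1074, 0.2445]
tcp_rot: [0.683, 0.676, 0.196, -0.197]
contact_force: [-0.1, -0.4, -1.4]
opening: 0.994
finger_force: 0.0
```

Request:
move_arm(plan=[9,43,0,0,0,0,50,9,43,0,0,0,0,50,0,0,0,0,0,0,50,0,0,0,0,0,0,50])

```text
time: 1.95
eef_pos: [0.4892, -0.0221, 0.2434]
tcp_rot: [0.682, 0.677, 0.194, -0.196]
contact_force: [0.3, 0.1, 1.1]
opening: 0.581
finger_force: 0.0
```

```bash
python3 - <<'E'
from h import *
w=look('wrist');s=w['state'];print(s['eef_pos'],R.from_quat(s['tcp_rot']).as_matrix().round(3).tolist(),s['qpos'].round(2))
cv2.imwrite('pics/w1.png',w['color'][:,:,::-1])
E
```

```text
[ 0.4891755  -0.02212989  0.24338251] [[0.008, 1.0, -0.001], [0.848, -0.006, 0.529], [0.529, -0.005, -0.848]] [-0.5  -0.05  1.99  0.48  1.5  -0.6 ]
```

View pics/w1.png

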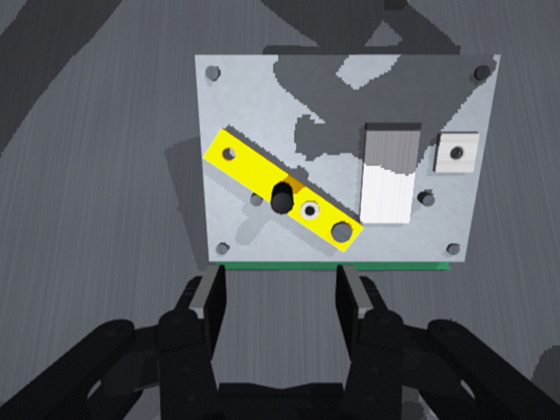

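The wrist view shows the jig clearly: boss hole (457,153), bolt (341,232), bar hole (229,154), handle top about (283,193). I'll combine the three views.

```bash
python3 - <<'E'
from h import *
t,s,w=look('top'),look('side'),look('wrist');C=[t,s,w]
T=lambda x,y:(205+x/3.9-.37,170+y/3.9-.37)
S=lambda x,y:(190+x/4-.37,145+y/4-.37)
F={'boss':((162,97),(432,174),(457,153)),'bolt':((251,238),(287,315),(341.5,232)),'bhole':((163,373),(85,225),(229,154)),
'sHF':((78,71),(430,67),(482,73)),'sLF':((268,94),(487,327),(453,249)),'sHN':((70,388),(46,126),(212,73)),'sLN':((266,394),(91,398),(222,249))}
X={}
for k,(a,b,c) in F.items():
    P=[T(*a),S(*b),c]
    x2,_=tri(C[:2],P[:2]);X[k],r=tri(C,P);print(k,np.round(X[k]*1000,1),r,'w err of 2-view',np.round(proj(w,x2)-c,1))
P=np.array([X[k] for k in('sHF','sLF','sHN','sLN')]);m=P.mean(0)
ac=P[[2,3]].mean(0)-P[[0,1]].mean(0);yaw=np.arctan2(-ac[0],ac[1])
e=np.radians(32);h=np.array([np.cos(yaw),np.sin(yaw),0]);ux=np.cos(e)*h+[0,0,np.sin(e)];uy=np.array([-np.sin(yaw),np.cos(yaw),0]);uz=np.cross(ux,uy)
J=np.c_[ux,uy,uz];print('yaw',np.degrees(yaw),'m',m*1000)
H={k:0 for k in()}
off={'boss':(0,0,-9),'bolt':(-75,106,6),'bhole':(0,212,0)}
B=np.array([X[k]-J@(np.array(o)/1000) for k,o in off.items()]);print('bore est',np.round(B*1000,1))
b=B.mean(0);print('bore',b*1000)
np.savez('jig.npz',b=b,J=J)
piv=b+J@[-.075,.106,0]
for q in np.arange(0,111,10):
    a=np.radians(55-q);p=piv+J@[.07*np.cos(a),.07*np.sin(a),.022];print(q,np.round(p*1000,1))
E
```

```text
boss [653.9 101.3 106.7] [array([ 0.5, -0.3]), array([ 0.8, -0.5]), array([-4. , -0.7])] w err of 2-view [-6.7 -1.2]
bolt [547.3  33.   75.5] [array([ 0.3, -0.3]), array([ 0.7, -0.2]), array([-2.8, -0.8])] w err of 2-view [-4.2 -1.4]
bhole [440.6 100.5 110.9] [array([-0.1, -0.2]), array([0.8, 0.1]), array([-2.6, -0.1])] w err of 2-view [-4.1 -0.2]
sHF [668.4 163.3 139.8] [array([ 0.6, -0.5]), array([ 0.6, -0.5]), array([-4.5, -0.5])] w err of 2-view [-7.7 -0.3]
sLF [666.4  18.9  50.9] [array([ 0.5, -0.3]), array([ 0.6, -0.5]), array([-3., -1.])] w err of 2-view [-5.1 -2.1]
sHN [428.1 168.3 136.1] [array([-0.2, -0. ]), array([ 0.5, -0.1]), array([-1.4,  0.7])] w err of 2-view [-2.3  1. ]
sLN [426.   21.8  46.2] [array([-0. , -0.2]), array([0.6, 0.2]), array([-1.9, -0.5])] w err of 2-view [-3.  -0.6]
yaw 89.0544045090404 m [547.20428423  93.07929514  93.23121381]
bore est [[653.8  96.5 114.3]
 [654.4  98.  110.1]
 [652.5  97.  110.9]]
bore [653.57922197  97.19772058 111.76116069]
0 [489.6  58.7 112. ]
10 [497.6  66.5 116.9]
20 [507.   73.  121.1]
30 [517.7  78.  124.3]
40 [529.2  81.3 126.5]
50 [541.2  82.9 127.6]
60 [553.4  82.7 127.6]
70 [565.4  80.7 126.5]
80 [576.8  77.  124.3]
90 [587.3  71.7 121.1]
100 [596.5  64.8 116.9]
110 [604.2  56.8 112. ]
```

Request:
move_arm(plan=[0,12.5,-20,0,0,0,50,0,12.5,-20,0,0,0,50,0,12.5,-20,0,0,0,50,0,12.5,-20,0,0,0,50,0,12.5,-20,0,0,0,50,0,12.5,-20,0,0,0,50,0,12.5,-20,0,0,0,50,0,0,0,0,0,0,50])

```text
time: 2.95
eef_pos: [0.4871, 0.0652, 0.1007]
tcp_rot: [0.684, 0.676, 0.192, -0.199]
contact_force: [-0.8, -0.1, -0.3]
opening: 0.584
finger_force: 0.0
```

Request:
move_arm(plan=[0,0,0,0,0,0,18,0,0,0,0,0,0,18,0,0,0,0,0,0,18,0,0,0,0,0,0,18,0,0,0,0,0,0,18], newtons=20)

```text
time: 3.45
eef_pos: [0.4903, 0.0634, 0.1047]
tcp_rot: [0.683, 0.677, 0.194, -0.194]
contact_force: [-2.1, -5.7, 5.4]
opening: 0.227
finger_force: 20.2
```

Request:
move_arm(plan=[0,-1.6,2.5,0,0,0,18,8,7.8,4.9,0,0,0,18,9.4,6.5,4.2,0,0,0,18,10.7,5,3.2,0,0,0,18,11.5,3.3,2.2,0,0,0,18,12,1.6,1.1,0,0,0,18])

```text
time: 4.05
eef_pos: [0.5384, 0.0929, 0.1233]
tcp_rot: [0.681, 0.675, 0.195, -0.204]
contact_force: [-5.6, 12.7, 6.1]
opening: 0.231
finger_force: 24.0
```

Request:
move_arm(plan=[12.2,-0.2,0,0,0,0,18,12,-2,-1.1,0,0,0,18,11.4,-3.7,-2.2,0,0,0,18,10.5,-5.3,-3.2,0,0,0,18,9.2,-6.9,-4.2,0,0,0,18,6.5,-7,-4.3,0,0,0,18,0,0,0,0,0,0,18])

```text
time: 4.75
eef_pos: [0.6039, 0.0632, 0.1058]
tcp_rot: [0.684, 0.675, 0.195, -0.196]
contact_force: [4.0, 5.1, -5.8]
opening: 0.223
finger_force: 21.4
```

Request:
move_arm(plan=[0,0,0,0,0,0,45,0,0,0,0,0,0,45,0,0,0,0,0,0,45,0,-12.5,20,0,0,0,45,0,-12.5,20,0,0,0,45,0,-12.5,20,0,0,0,45,0,-12.5,20,0,0,0,45,0,-12.5,20,0,0,0,45,0,-12.5,20,0,0,0,45,0,-12.5,20,0,0,0,45,0,0,0,0,0,0,45])

```text
time: 5.85
eef_pos: [0.6044, -0.0272, 0.2505]
tcp_rot: [0.683, 0.677, 0.195, -0.192]
contact_force: [-0.5, 0.4, 0.0]
opening: 0.526
finger_force: 0.0
```

```bash
python3 - <<'E'
from h import *
w=look('wrist');s=w['state'];print(s['eef_pos'],s['tcp_rot'],s['qpos'].round(2),s['contact_force'])
d=np.load('jig.npz');print('proj bore',proj(w,d['b']),'pivot',proj(w,d['b']+d['J']@[-.075,.106,.006]))
save(w,'w2.png',(100,40,400,300),2)
t=look('top');print(blobs(t,'red'),) if 0 else None
for n in('top','side'):
    c=look(n);print(n,[(k,blobs(c,k)[0]) for k in('red','yellow')])
E
```

```text
[ 0.60435583 -0.02724624  0.25046233] [ 0.68337056  0.67661228  0.19548647 -0.19231627] [-0.42  0.19  1.73  0.51  1.48 -0.52] [-0.47316566  0.38008594  0.04175068]
proj bore [329.563849   154.95897875] pivot [220.61330199 230.65293381]
top [('red', []), ('yellow', [([257.8, 213.3], [248, 189, 23, 49, 283])])]
side [('red', [([273.4, 318.8], [268, 311, 11, 17, 140])]), ('yellow', [([278.8, 207.5], [253, 185, 54, 48, 552])])]
```

View pics/w2.png

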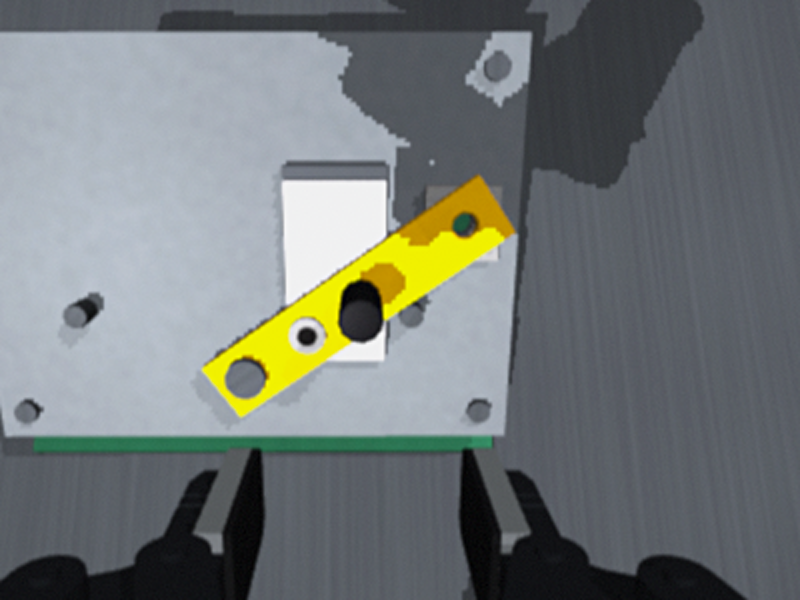

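The bar is resting on its second stop, and its hole (332,152 full-frame) lines up with the bed hole. Next, the red pin.

Request:
move_arm(plan=[-10,-30,5,-8,0,0,45,-20,-45,0,-8,0,0,45,-20,-45,0,-8,0,0,45,-20,-45,-15,-8,0,0,45,-20,-46,-30,0,0,0,45,0,0,-10,0,0,0,45,0,0,0,0,0,0,45,0,0,0,0,0,0,45])

```text
time: 6.85
eef_pos: [0.5163, -0.2274, 0.2005]
tcp_rot: [0.71, 0.704, 0.0, -0.001]
contact_force: [0.1, 0.0, 0.6]
opening: 0.528
finger_force: 0.0
```

```bash
python3 - <<'E'
from h import *
t,s,w=look('top'),look('side'),look('wrist');S=w['state'];print(S['eef_pos'],R.from_quat(S['tcp_rot']).as_matrix().round(3).tolist())
b=blobs(w,'red',50);print(b[0]); print(blobs(s,'red')[0])
x=[b[0][0][0]] 
print(tri([t,s],[(358.2,241.1),(273.4,318.9)])[0],onz(t,(358.2,241.1),.077+.01),onz(s,(273.4,318.9),.077),onz(w,x[0],.080))
save(w,'w3.png',(100,20,400,300),2)
E
```

```text
[ 0.5170837  -0.22762042  0.20193763] [[0.008, 1.0, 0.001], [1.0, -0.008, -0.0], [-0.0, 0.001, -1.0]]
[([277.7, 216.5], [266, 200, 24, 33, 650])]
[([273.4, 318.9], [268, 311, 11, 17, 142])]
[ 0.51364445 -0.23757126  0.08047073] [ 0.51389768 -0.23643853  0.087     ] [ 0.51332081 -0.23524747  0.077     ] [ 0.51569276 -0.23683985  0.08      ]
```

View pics/w3.png

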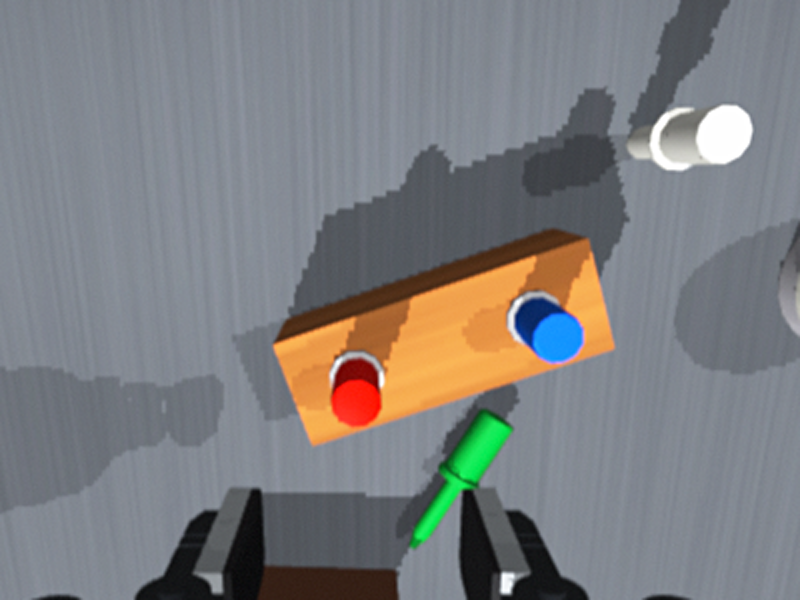

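In the wrist view the red pin is in the rack with its head at full-frame (278,215). Blue stays at the other place, green lies at about (335,250) and white stands at about (455,87). I'm descending onto the red head.

Request:
move_arm(plan=[-2,-9,-25,0,0,0,45,0,0,-30,0,0,0,45,0,0,-30,0,0,0,45,0,0,-25,0,0,0,45,0,0,-15,0,0,0,45,0,0,-10,0,0,0,45,0,0,0,0,0,0,45,0,0,0,0,0,0,45])

```text
time: 7.8
eef_pos: [0.515, -0.2378, 0.0673]
tcp_rot: [0.711, 0.704, 0.0, 0.001]
contact_force: [0.0, -0.2, 0.6]
opening: 0.526
finger_force: 0.0
```

Request:
move_arm(plan=[0,0,0,0,0,0,15,0,0,0,0,0,0,15,0,0,0,0,0,0,15,0,0,0,0,0,0,15,0,0,0,0,0,0,15,0,0,0,0,0,0,15], newtons=40)

```text
time: 8.4
eef_pos: [0.5151, -0.2381, 0.0677]
tcp_rot: [0.711, 0.703, 0.0, 0.001]
contact_force: [-0.3, 1.0, 6.6]
opening: 0.221
finger_force: 39.2
```

Request:
move_arm(plan=[0,0,20,0,0,0,15,0,0,30,0,0,0,15,0,0,40,0,0,0,15,0,0,40,0,0,0,15,15,30,10,0,0,0,15,20,40,5,8,0,0,15,25,45,5,8,0,0,15,25,45,5,8,0,0,15,25,45,0,8,0,0,15,20,40,0,0,0,0,15,7,22,0,0,0,0,15,0,0,0,0,0,0,15])

```text
time: 9.6
eef_pos: [0.6485, 0.0282, 0.2196]
tcp_rot: [0.682, 0.677, 0.193, -0.197]
contact_force: [1.2, -0.3, -0.6]
opening: 0.217
finger_force: 39.4
```

```bash
python3 - <<'E'
from h import *
w=look('wrist');S=w['state'];M=R.from_quat(S['tcp_rot']).as_matrix();print(S['eef_pos'],M.round(3).tolist(),S['opening'],S['finger_force'],S['contact_force'])
d=np.load('jig.npz');b,J=d['b'],d['J'];print('bore rel tcp in jig axes',J.T@(b-S['eef_pos'])*1000,'uz',J[:,2],'tilt err deg',np.degrees(np.cross(-M[:,2],J[:,2])))
print('bore px',proj(w,b),'nose px',proj(w,S['eef_pos']+M[:,2]*.0575),blobs(w,'red',30)[0])
save(w,'w4.png',(100,40,400,300),2)
E
```

```text
[0.64851258 0.02824782 0.21964559] [[0.008, 1.0, -0.004], [0.848, -0.005, 0.531], [0.531, -0.007, -0.848]] 0.2173509041711482 39.363473653793335 [ 1.1909035  -0.30575465 -0.5669813 ]
bore rel tcp in jig axes [   1.3657375    -3.9280717  -128.06840142] uz [-0.00874526 -0.5298471   0.8480481 ] tilt err deg [-0.05011714 -0.60195332 -0.37660778]
bore px [286.0195978  202.94188619] nose px [279.07177599 235.03456163] [([280.9, 292.7], [257, 251, 48, 78, 2637])]
```

View pics/w4.png

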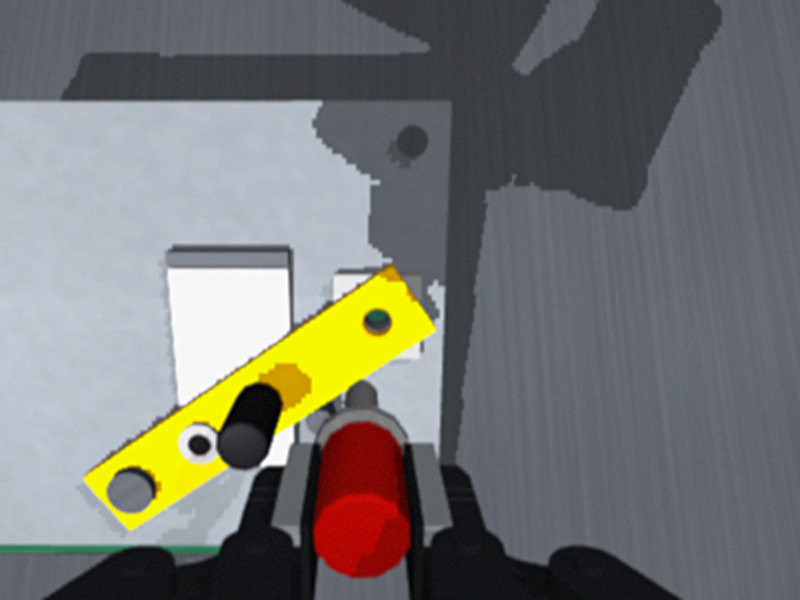

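The pin nose (280,234) and the bar hole (288,200) are both in view, and my prediction is within about 1 mm. I'm centring and approaching to about 8 mm above the bar.

Request:
move_arm(plan=[5,2,1.3,0,0,0,15,0,6.6,-10.5,0,-0.3,0,15,0,6.6,-10.5,0,0,0,15,0,6.6,-10.5,0,0,0,15,0,6.6,-10.5,0,0,0,15,0,6.6,-10.5,0,0,0,15,0,0,0,0,0,0,15,0,0,0,0,0,0,15])

```text
time: 10.45
eef_pos: [0.6536, 0.0606, 0.1692]
tcp_rot: [0.683, 0.677, 0.195, -0.194]
contact_force: [0.2, 0.3, -0.8]
opening: 0.216
finger_force: 39.4
```

```bash
python3 - <<'E'
from h import *
w=look('wrist');S=w['state'];M=R.from_quat(S['tcp_rot']).as_matrix();print(S['eef_pos'],S['contact_force'])
d=np.load('jig.npz');b,J=d['b'],d['J'];print('bore rel tcp in jig axes',J.T@(b-S['eef_pos'])*1000,'tilt err deg',np.degrees(np.cross(-M[:,2],J[:,2])))
print('bore px',proj(w,b),'nose px',proj(w,S['eef_pos']+M[:,2]*.0575))
save(w,'w5.png',(200,160,160,120),5)
E
```

```text
[0.65359401 0.06063019 0.16920959] [ 0.15594736  0.25521595 -0.76939254]
bore rel tcp in jig axes [  0.56356973   0.6182556  -68.09410235] tilt err deg [-0.01678738 -0.25029091 -0.15655093]
bore px [278.69975043 228.47301612] nose px [279.05854131 235.03458616]
```

View pics/w5.png

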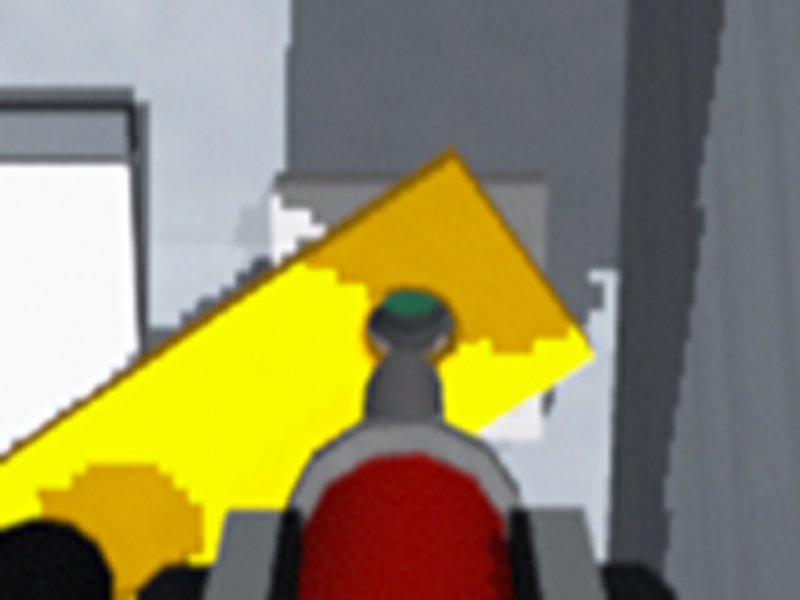

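The wrist view shows the nose (281,232) just short of the hole centre (282,225), within about 1 mm sideways. I'm starting the pin in the hole.

Request:
move_arm(plan=[0.3,1,0.6,0,-0.2,0,15,0,2.7,-4.3,0,0,0,15,0,2.7,-4.3,0,0,0,15,0,2.7,-4.3,0,0,0,15,0,0,0,0,0,0,15,0,2.7,-4.3,0,0,0,15,0,2.7,-4.3,0,0,0,15,0,0,0,0,0,0,15])

```text
time: 11.3
eef_pos: [0.6535, 0.0752, 0.1477]
tcp_rot: [0.682, 0.677, 0.196, -0.194]
contact_force: [-0.4, 0.1, -1.1]
opening: 0.222
finger_force: 39.4
```

```bash
cat > q.py <<'E'
from h import *
S=ctrl.get_state();M=R.from_quat(S['tcp_rot']).as_matrix()
d=np.load('jig.npz');b,J=d['b'],d['J'];print(S['eef_pos']*1000,'bore rel tcp jig axes',J.T@(b-S['eef_pos'])*1000,'F jig',J.T@S['contact_force'],'T',J.T@S['wrist_torque'],'tilt',np.degrees(np.cross(-M[:,2],J[:,2])))
E
python3 q.py
```

```text
[653.51276526  75.24024001 147.72438789] bore rel tcp jig axes [ -0.4382131    0.29591675 -42.1332349 ] F jig [-0.49604595  0.40449513 -0.96193096] T [ 0.08719885  0.31694431 -0.020911  ] tilt [-0.0216172  -0.14022063 -0.08783056]
```

Request:
move_arm(plan=[0,2.1,-3.4,0,0,0,15,0,2.1,-3.4,0,0,0,15,0,2.1,-3.4,0,0,0,15,0,2.1,-3.4,0,0,0,15,0,0,0,0,0,0,15])

```text
time: 11.8
eef_pos: [0.6545, 0.0835, 0.1349]
tcp_rot: [0.682, 0.677, 0.197, -0.193]
contact_force: [1.7, 0.3, -1.6]
opening: 0.223
finger_force: 39.3
```

```bash
python3 q.py
```

```text
[654.48032936  83.48508517 134.86884989] bore rel tcp jig axes [ -0.63043029   1.12728437 -26.85415149] F jig [-0.5679161  -1.6582532  -1.55544432] T [-0.36857528  0.24487538  0.00297618] tilt [-0.01540911 -0.00165497 -0.0011929 ]
```

Request:
move_arm(plan=[0.3,2.1,-3.4,0,0,0,15,0,1.1,-1.7,0,0,0,15,0,1.1,-1.7,0,0,0,15,0,1.1,-1.7,0,0,0,15,0,0,0,0,0,0,15])

```text
time: 12.3
eef_pos: [0.6553, 0.0877, 0.1277]
tcp_rot: [0.682, 0.677, 0.197, -0.192]
contact_force: [1.3, -2.9, 2.7]
opening: 0.217
finger_force: 39.8
```

```bash
python3 q.py
```

```text
[655.25748582  87.70383629 127.6625325 ] bore rel tcp jig axes [ -0.39975708   1.83471291 -18.50075827] F jig [-1.03433501 -1.35340173  3.82088664] T [-0.31919099  0.51327539 -0.019218  ] tilt [0.06675031 0.05713455 0.03638511]
```

Request:
move_arm(plan=[0,1.1,-1.7,0,0,0,15,0,1.1,-1.7,0,0,0,15,0,0.8,-1.3,0,0,0,15,0,0,0,0,0,0,15,0,0,0,0,0,0,15])

```text
time: 12.8
eef_pos: [0.6554, 0.0896, 0.1247]
tcp_rot: [0.682, 0.678, 0.197, -0.191]
contact_force: [-3.4, -10.6, 11.3]
opening: 0.218
finger_force: 41.0
```

```bash
python3 q.py
```

```text
[655.440665    89.58002452 124.72604834] bore rel tcp jig axes [ -0.43710239   1.9869044  -15.01478363] F jig [-3.09235285  3.18414421 15.20994389] T [ 5.34900803e-01  6.44968643e-01 -2.56678299e-04] tilt [0.11910326 0.0299638  0.01994913]
```

Request:
move_arm(plan=[0,0.8,-1.3,0,0,0,15,0,0,0,0,0,0,15,0,0,0,0,0,0,15])

```text
time: 13.1
eef_pos: [0.6555, 0.0896, 0.1247]
tcp_rot: [0.682, 0.678, 0.197, -0.191]
contact_force: [-6.2, -13.0, 16.1]
opening: 0.217
finger_force: 41.6
```

```bash
python3 q.py; python3 - <<'E'
from h import *
w=look('wrist');save(w,'w6.png',(180,160,200,150),4)
E
```

```text
[655.48928717  89.62265939 124.66816038] bore rel tcp jig axes [ -0.44325842   2.03481635 -14.94267668] F jig [-2.62007673  6.01196495 20.61863588] T [ 1.03813394  0.71487326 -0.00421762] tilt [0.14694276 0.01448395 0.01056465]
```

View pics/w6.png

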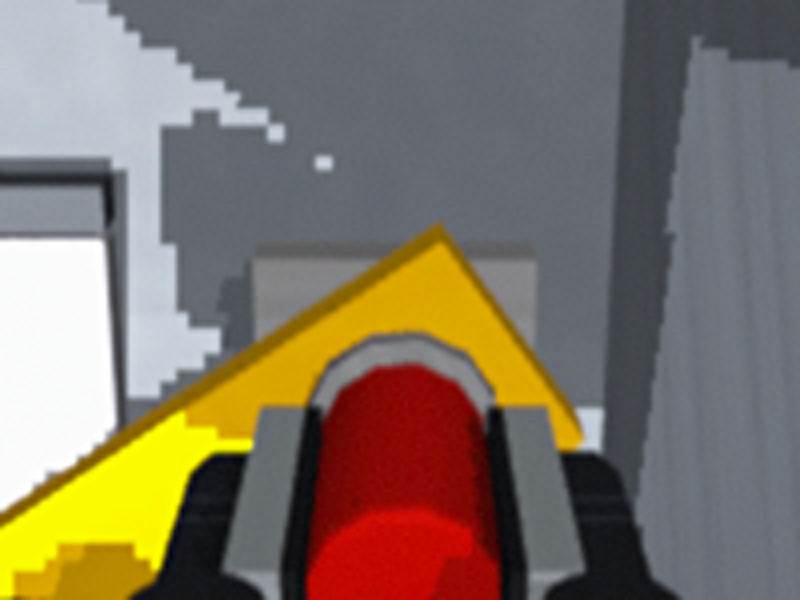

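The collar lies flat on the bar, and the pin didn't move as the force rose from 15 to 21 N, so it is home. I'm relieving the push, letting go and backing off along the axis.

Request:
move_arm(plan=[0,-1,1.6,0,0,0,15,0,0,0,0,0,0,40,0,0,0,0,0,0,40,0,0,0,0,0,0,40,0,-5.3,8.5,0,0,0,40,0,-10.6,17,0,0,0,40,0,-15,24,0,0,0,40,0,-15,24,0,0,0,40,0,-20,32,0,0,0,40,0,-10,16,0,0,0,40,0,0,0,0,0,0,40])

```text
time: 14.25
eef_pos: [0.656, 0.0138, 0.2478]
tcp_rot: [0.682, 0.677, 0.199, -0.19]
contact_force: [0.3, 0.2, 0.4]
opening: 0.462
finger_force: 0.0
```

```bash
python3 - <<'E'
from h import *
w,s=look('wrist'),look('side')
print(w['state']['eef_pos'],w['state']['finger_force'],blobs(s,'blue')[0],blobs(s,'green')[0],blobs(s,'red')[0])
d=np.load('jig.npz');b,J=d['b'],d['J']
for z in(0,.004,.022,.040):print(z,proj(w,b+J@[0,0,z]).round(1),proj(s,b+J@[0,0,z]).round(1))
print(blobs(w,'red',30)[0])
a=cv2.resize(w['color'][100:340,120:440],(400,300));c=cv2.resize(s['color'][130:430,170:430],(400,460))[:300] if 0 else cv2.resize(s['color'][140:380,170:490],(400,300))
cv2.imwrite('pics/f.png',np.hstack([a,c])[:,:,::-1])
E
```

```text
[0.65604919 0.01381465 0.24780521] 0.0 [([307.1, 300.8], [303, 293, 9, 17, 125])] [([308.5, 360.1], [301, 344, 16, 39, 276])] [([300.4, 183.1], [297, 179, 8, 9, 52])]
0 [274.2 196.1] [298.7 187.1]
0.004 [274.2 197.3] [299.  186.6]
0.022 [273.9 202.6] [300.  184.3]
0.04 [273.7 208.7] [301.1 181.9]
[([277.3, 201.8], [266, 186, 23, 31, 559])]
```

View pics/f.png

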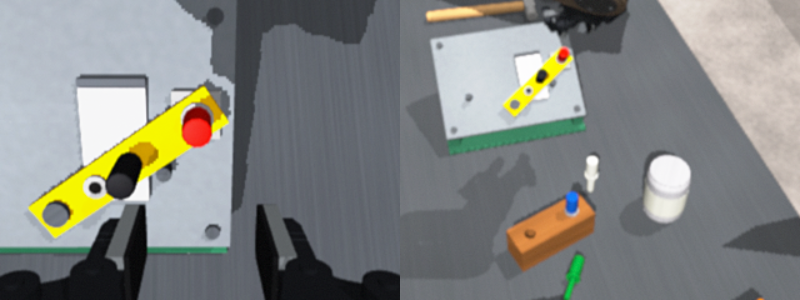

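The pin is seated in the bar: the head at side (300,183) matches the predicted seated position of (300,184.3), and blue is still in the rack. The green decoy is lying in a different place from the first picture, so I'm checking whether it's still moving and whether the bystanders are unmoved.

```bash
python3 - <<'E'
from h import *
s0=cv2.imread('pics/side0.png')[:,:,::-1];t0=cv2.imread('pics/top0.png')[:,:,::-1]
for i in range(3):
    s,t=look('side'),look('top')
    print([onz(s,p[0],.01).round(4)[:2] for p in blobs(s,'green')[0]],[onz(t,p[0],.01).round(4)[:2] for p in blobs(t,'green')[0]],s['state']['time'])
i0=cv2.imread('pics/w3.png')
def mv(a,c,box):
    x,y,w,h=box;T=cv2.cvtColor(a[y:y+h,x:x+w],6);G=cv2.cvtColor(c[max(0,y-12):y+h+12,max(0,x-12):x+w+12],6)
    r=cv2.matchTemplate(G,T,5);_,v,_,l=cv2.minMaxLoc(r);return round(v,2),(l[0]-min(x,12),l[1]-min(y,12))
print('can s',mv(s0,s['color'],(362,262,45,60)),'can t',mv(t0,t['color'],(328,148,34,34)),'white s',mv(s0,s['color'],(314,262,20,35)))
print('offcut s',mv(s0,s['color'],(240,384,70,24)),'t',mv(t0,t['color'],(393,233,20,42)))
print('hammer t',mv(t0,t['color'],(130,188,36,90)),'s',mv(s0,s['color'],(188,130,95,30)))
E
```

```text
[array([ 0.568 , -0.3015])] [array([ 0.5692, -0.3007])] 14.35
[array([ 0.5679, -0.3017])] [array([ 0.5695, -0.3003])] 14.45
[array([ 0.568 , -0.3015])] [array([ 0.5695, -0.3003])] 14.55
can s (1.0, (0, 0)) can t (0.57, (5, -9)) white s (1.0, (0, 0))
offcut s (0.96, (0, 0)) t (0.98, (0, 0))
hammer t (0.39, (0, 0)) s (0.42, (0, 0))
```

```bash
python3 -c "
from plant import order
print(order.sign_off())"
```

```text
the job is handed in; nothing more can be done
None
```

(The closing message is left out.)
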